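Tug the dry box lid, free its catch if caught, hold the lid up

ROBOT

A 6-joint arm with a two-finger parallel gripper is mounted at the origin on a cart in front of the work surface, level with it; the furniture and walls round the work are solid. World frame = base frame: x ahead of the robot, y to its left, z up, the work surface at z = 0. Lengths are in m, angles in degrees, forces in N, time in s.
With the tool pointing down it reaches from about 0.3 to 0.875 m from the base axis. Payload 4.2 kg.
Tool frame: the origin (TCP) lies midway between the tips of the shut fingers; the grasp point (between the pads) lies 19 mm behind it; z points along the fingers, y is the line along which they close (so a half turn about z gives the same grasp; the last joint's range is limited). The gripper opens to 85 mm and grips with 20 to 120 N. Pads are 22 mm wide; open, the fingers measure 114 mm over their backs; the gripper's body (76 mm by 85 mm) begins 54 mm behind the grasp point. The pads swing forward as they close: fully open they stand 13 mm farther back than shut.
Start: joints at [67.781, 18.312, 89.639, -0, 72.044, -1.146], TCP at [0.207, 0.537, 0.231] pointing down, gripper open.
Joint ranges: [-177.97, 177.97], [-48.28, 115.42], [12.27, 149.76], [-77.06, 257.06], [2.81, 150.46], [-146.56, 146.56]. Speed limits (degrees/s): [147.25, 147.25, 180, 180, 180, 180].

INTERFACE

Orientations are given as [roll, pitch, yaw] about the fixed x, y, z axes, in that order (R = Rz(yaw) Ry(pitch) Rx(roll)).
In Python, from station import monitor, read_camera, env gives the robot as it stands.
- The arm moves only by the shell command python3 -m handwheel 'ROWS' [FORCE]. ROWS is a JSON object of lists of equal length, an entry for each row: "dp": the shift along the world's x, y, z in mm, a list of three; "twist": the turn, a rotation vector about the world's x, y, z in degrees, a list of three; "gripper": the opening, from 0 (shut) to 1 (fully open). A call has 1 to 12 rows; each row is the pose to reach, as a shift and turn from the pose commanded when the call began; what a row does not reach only later rows make up. A row lasts 1/12 s, in which the tool goes at most 41.7 mm and 7.16 degrees, less where a joint would pass 70% of its speed; a pose out of reach is approached as far as the arm can. A call with a gripper value outside its range is refused whole. The fingers move at their own pace and stop on an object; FORCE is the grip in N (left out, the last holds). Time passes only in rows, so rows that repeat a pose let the fingers close. It gives the time, the measured TCP pose, the force, the opening and the grip force at its end, in the units of the state.
- monitor.get_obs(): the state, without advancing time (a new reading comes with each control period).
- read_camera(name): name is "side" or "top" or "wrist"; returns a dict with "pixels" (420x560x3 uint8, red, green, blue), "range_z" (420x560 float32, m along the optical axis (not along the pixel's ray), 0 where there is no reading), "K" (3x3 intrinsics, pixels), "world_from_camera" (4x4, takes a point from camera to world coordinates). Camera axes: x right, y up, looking along -z (the intrinsics and any distortion apply to the point x, -y, -z); pixel columns grow to the right and rows downward; lengths in m; the calibration is good to about 2 mm. A picture is of the moment at which its call begins.
- env.close_job(): hands the job in; it is judged then, once.
The state is a dict: "time": time; "joint_positions": joint angles; "joint_vel": joint speeds; "tau": joint torques, N m; "position": TCP position; "tcp_rot": TCP orientation; "wrist_force": force on the tool from outside, world axes, zero at the start; "torque": the same for the moment, N m; "width": opening from 0.0 (shut) to 1.0 (fully open); "grasp_force": force on a finger pad.
Only numpy, scipy, OpenCV 4.12 (cv2) and the standard library are available. Lean on these libraries where they do the work, as an engineer would, in place of code of your own. Each camera call takes 0.05 s, during which the arm holds its last target. There are 200 camera calls.

TASK

I need to get at the vials in the white dry box. Before you touch its black knob, tug the lid up gently by the steel bow handle to learn whether the catch still holds it; do not wrench at it, and if it is caught, free it with a quarter turn of the knob. Then raise the lid by the handle well past 45 degrees and finish still holding it up there, because it falls shut when let go, and leave the other things on the bench where they are.

Things in the scene. Friction and masses are not known exactly. Their poses are not given: they have to be found in the camera images.
- dry_box: White specimen dry box, fixed to the bench: 170 (x) x 230 (y) x 98 mm tub under a 12 mm grey lid with a clear window, lid top 111 mm up. Origin under its centre on the bench; its x axis points from the front (handle side) to the back (hinge side), y to the box's left, z up. The lid's hinge axis runs along y through x = +88, z = 105 mm.
- lid (a joint): Opening angle of the lid, rad: 0 shut, grows as its front edge swings up and back about the hinge, 1.3 at the stop. It weighs 0.45 to 0.8 kg with its fittings and falls shut from any angle; lifting it by the handle takes about 2 to 4 N. Caught, it gives only about 0.02 rad of play and then stands hard; the catch must not be loaded with more than 75 N.
- handle_bar (a point): Centre of the bar of the steel bow handle at the lid's front edge, left of the knob: round, 12 mm thick, 94 mm straight along the box's y between slanted legs. Shut, it lies 30 mm ahead of the lid's front edge, 30 above its top face, 141 above the bench. Pinch it from above, fingers in front and behind; it may turn in the grip as the lid swings. Axes: the lid's (the box's own while shut).
- knob_top (a point): Middle of the top face of the catch's knob, on its vertical turning axis (point fixed to the lid). The knob is black and fluted, 38 mm across, its side grippable from 4 to 26 mm above the lid's top face, top 28 mm above it (139 mm above the bench). It sits at the lid's front right, turns without end stops, stays as left and takes about 0.05 N m.
- knob_dot (a point): White dot on the knob's top, 12.5 mm from its axis: shows how far the knob has been turned. How the cross-bar below points is not marked, so the dot does not tell whether the catch holds. From any caught start a quarter turn (1.1 to 1.6 rad) anticlockwise from above frees it; the bar has two ends, so the same turn given to a free knob may catch the lid.
- keeper: Two steel jaws inside the box's front wall, 14 mm below the rim, hidden under the lid below the knob. Caught, the two-ended cross-bar of the knob lies under them and presses up on them when the lid is tugged; turned across, it passes between them. Only that cross-bar can load them. Origin on the knob's axis.
- spectrometer: Tall bench spectrometer, fixed, right of the dry box: 394 (x) x 158 (y) mm, 340 mm high in front and 436 behind. Origin under its centre on the bench. Coming from the right, pass in front of it (nearer the robot) or above it.
- solvent_bottle: brown glass reagent bottle with a red cap, 60 mm across, 120 tall, loose; origin under its centre. Bystander.
- white_bottle: white reagent bottle with a white cap, 50 mm across, 100 tall, loose; origin under its centre. Bystander.
- mug: white mug, 77 x 110 x 92 mm, loose; origin under its centre. Bystander.
- pen: green and white marker pen, 135 mm long, loose; origin under its middle. Bystander.
- steel_tweezers: steel tweezers, 131 mm long, 7 high, loose on the bench; origin under their middle. Bystander.
- tape_roll: roll of beige masking tape lying flat, 103 mm across, 25 high, loose; origin under its centre. Bystander.
- case: blue slide case, 99 x 160 x 34 mm, loose; origin under its centre. Bystander.

How it is judged:
By the outcome, as a careful person would: the job done as asked, in the order asked, and still so for the second after the job is handed in, while the arm keeps its last pose, push and grip.
It also fails if it takes over 54 s, if anything falls off the work surface, if the arm or the gripper's body presses on something with over 40 N, if the wrist force passes 120 N, or if a joint passes its speed limit or range.

## Working session

There is one attempt and no reset: what is moved stays moved. The work goes in short steps, Python scripts to look and compute and a shell command to move; the robot and the scene stay as the last step left them, time stands still between calls to the robot, and variables do not carry over. Pictures are saved under pics/ and viewed, at most 10 in all, crops included, and the job is handed in when it is done.

```bash
mkdir -p pics; cat > h.py <<'E'
import numpy as np, cv2
from station import monitor, read_camera, env
def cam(n,save=None):
    c=read_camera(n)
    if save: cv2.imwrite('pics/'+save,c['pixels'][:,:,::-1])
    return c
def pt(c,u,v,z=None):
    d=c['range_z'][int(v),int(u)] if z is None else z
    K=c['K'];x=(u-K[0,2])/K[0,0]*d;y=(v-K[1,2])/K[1,1]*d
    return (c['world_from_camera']@[x,-y,-d,1])[:3]
def cloud(c):
    h,w=c['range_z'].shape;u,v=np.meshgrid(np.arange(w),np.arange(h));d=c['range_z'];K=c['K']
    P=np.stack([(u-K[0,2])/K[0,0]*d,-(v-K[1,2])/K[1,1]*d,-d],-1)
    W=c['world_from_camera'];return P@W[:3,:3].T+W[:3,3]
E
python3 - <<'E'
from h import *
a=cam('top','t0.png');b=cam('side','s0.png')
np.savez('c0.npz',tp=a['pixels'],tz=cloud(a),sp=b['pixels'],sz=cloud(b))
import cv2
cv2.imwrite('pics/both.png',cv2.resize(np.hstack([a['pixels'],b['pixels']])[:,:,::-1],(800,300)))
print(monitor.get_obs())
for c in(a,b):print(c['K'],c['world_from_camera'])
E
```

```text
{'time': 0.1, 'joint_positions': array([ 6.77807753e+01,  1.83482721e+01,  8.96998735e+01,  1.19594210e-03,
        7.20440937e+01, -1.14660699e+00]), 'joint_vel': array([-0.00928818, -0.07509347, -0.05635307, -0.11172369,  0.00219232,
       -0.02593882]), 'tau': array([ 7.22623463e-04, -4.16405725e+01, -2.34702748e+01,  1.01622684e-04,
        4.89613463e-03,  3.40147699e-05]), 'position': array([0.20657961, 0.53615056, 0.23056029]), 'tcp_rot': array([-1.79907802e+02, -2.98264568e-03,  1.58927010e+02]), 'wrist_force': array([ 0.43678985,  0.66184915, -0.45862058]), 'torque': array([0.07841697, 0.06384591, 0.01073837]), 'grasp_force': 0.0, 'width': 0.9993788537469226}
[[470.30371617   0.         278.03662215]
 [  0.         470.30371617 205.50593243]
 [  0.           0.           1.        ]] [[-0.01700546  0.99849016 -0.05223239  0.4573568 ]
 [-0.99974188 -0.01776748 -0.01415942 -0.11289417]
 [-0.01506607  0.05197812  0.99853457  1.63008361]
 [ 0.          0.          0.          1.        ]]
[[394.36125003   0.         281.02399669]
 [  0.         394.36125003 207.52597817]
 [  0.           0.           1.        ]] [[-0.72707183  0.60432815 -0.3258129   0.12186512]
 [-0.6865102  -0.63414296  0.3557618   0.36869772]
 [ 0.00838491  0.48233826  0.87594492  1.27215623]
 [ 0.          0.          0.          1.        ]]
```

View pics/t0.png

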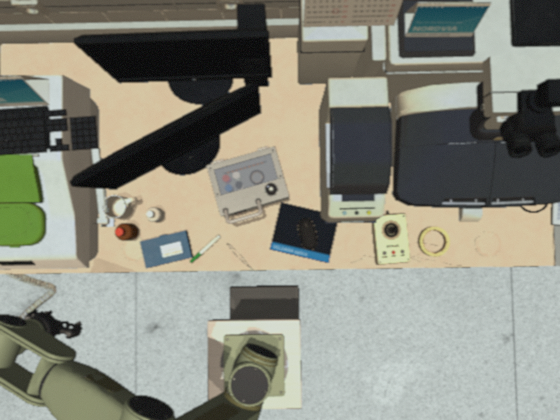

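View pics/s0.png

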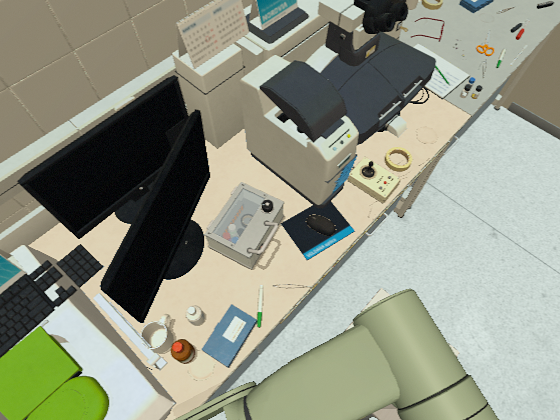

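The top view shows the dry box at about (248,185), with its handle near (243,215) and knob near (271,189). It is turned some 15–20°. The side view shows the handle at about (265,245) and the knob at (267,206). I'll measure both now.

```bash
python3 - <<'E'
from h import *
d=np.load('c0.npz')
for n,(u0,u1,v0,v1) in {'t':(195,305,140,235),'s':(195,305,165,275)}.items():
    P=d[n+'z'];px=d[n+'p'];sub=P[v0:v1,u0:u1];col=px[v0:v1,u0:u1].astype(int)
    z=sub[...,2]
    m=(abs(z-.111)<.006)
    q=sub[m][:,:2].astype(np.float32)
    (r)=cv2.minAreaRect(q*1000);print(n,'lid',r,np.median(z[m]),m.sum())
    dark=(col.max(-1)<60)&(z>.12)&(z<.155)
    print('knob',dark.sum(),np.median(sub[dark],0),sub[dark].min(0),sub[dark].max(0), np.argwhere(dark).mean(0)[::-1]+[u0,v0])
    h=(z>.128)&(z<.16)&~dark
    n_,lab,st,ce=cv2.connectedComponentsWithStats(h.astype(np.uint8))
    for i in range(1,n_):
        if st[i,4]>5: 
            s=sub[lab==i];print('comp',st[i],s.mean(0),s[:,2].max(),cv2.minAreaRect((s[:,:2]*1000).astype(np.float32)))
    big=cv2.resize(px[v0:v1,u0:u1,::-1],None,fx=4,fy=4,interpolation=cv2.INTER_CUBIC)
    cv2.imwrite(f'pics/{n}c.png',big)
a=cv2.imread('pics/tc.png');b=cv2.imread('pics/sc.png')
h=max(a.shape[0],b.shape[0]);o=np.zeros((h,a.shape[1]+b.shape[1],3),np.uint8);o[:a.shape[0],:a.shape[1]]=a;o[:b.shape[0],a.shape[1]:]=b
o=cv2.resize(o,(800,int(h*800/o.shape[1])));cv2.imwrite('pics/crop.png',o);print(o.shape)
E
```

```text
t lid ((657.1734008789062, 24.854888916015625), (255.18345642089844, 249.33096313476562), 15.148367881774902) 0.11055221121347147 3248
knob 39 [ 0.588489   -0.06702528  0.14021315] [ 0.57496856 -0.08312965  0.12011267] [0.75374149 0.17084217 0.15452972] [250.53846154 175.94871795]
comp [71 43 12 12 86] [ 0.59135879 -0.07099221  0.13824606] 0.1452592809042459 ((590.0866088867188, -71.64157104492188), (35.182369232177734, 35.75142288208008), 88.45809173583984)
comp [ 30  63  38  21 182] [0.50366569 0.01536996 0.14300619] 0.15512293783318465 ((511.13507080078125, 17.604015350341797), (38.32002258300781, 121.04463958740234), 16.84619140625)
s lid ((687.9951782226562, -44.30027770996094), (310.1454772949219, 367.9226379394531), 11.01579475402832) 0.10866839890347946 2744
knob 183 [ 0.79966632 -0.02861029  0.13605323] [ 0.56605911 -0.08574287  0.12016645] [0.84474658 0.06702875 0.15480728] [229.83060109 190.50273224]
comp [92  0 18 13 80] [ 0.60276529 -0.23503149  0.14318994] 0.15989053676887255 ((609.610595703125, -235.2646484375), (5.664793968200684, 79.7757797241211), 89.84497833251953)
comp [74 35  5  6  7] [ 0.58134866 -0.08550346  0.13629743] 0.14258826805066538 ((582.4100341796875, -84.70209503173828), (6.169549942016602, 22.158655166625977), 77.33724975585938)
comp [67 37  8  4 19] [ 0.5886723  -0.06911748  0.13867675] 0.1436542718897056 ((589.349365234375, -66.9288101196289), (21.58760643005371, 13.306756019592285), 67.05619812011719)
comp [ 59  57  25  32 161] [0.4960993  0.01837437 0.14210566] 0.15138660701441586 ((502.1235046386719, 16.394546508789062), (27.65413475036621, 122.12627410888672), 15.883237838745117)
(400, 800, 3)
```

View pics/crop.png

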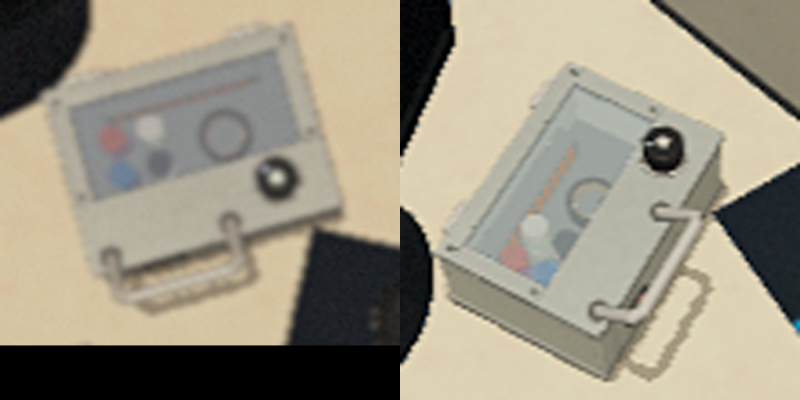

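The crops show the bow handle's bar across the box's front left and the knob at its front right, with its dot near the middle of the knob's left side. The box yaw comes out at about +16°. Next I'll move above the handle and look with the wrist camera.

```bash
python3 -m handwheel '{"dp":[[10,-40,30],[30,-80,60],[50,-120,90],[75,-160,90],[98,-195,90],[122,-230,90],[146,-265,90],[170,-300,90],[195,-340,90],[220,-380,90],[240,-420,90],[255,-450,90]],"twist":[[0,0,-5],[0,0,-10],[0,0,-15],[0,0,-20],[0,0,-25],[0,0,-30],[0,0,-35],[0,0,-40],[0,0,-45],[0,0,-50],[0,0,-53],[0,0,-53]],"gripper":[1,1,1,1,1,1,1,1,1,1,1,1]}' && python3 -m handwheel '{"dp":[[18,-35,0],[35,-70,0],[38,-86,0],[38,-86,0]],"twist":[[0,0,0],[0,0,0],[0,0,0],[0,0,0]],"gripper":[1,1,1,1]}'
python3 - <<'E'
from h import *
a=cam('wrist','w0.png');P=cloud(a);o=monitor.get_obs();print(o['position'],o['tcp_rot'],o['joint_positions'],o['wrist_force'])
np.savez('w0.npz',p=a['pixels'],z=P)
z=P[...,2];ok=(P[...,0]>.4)&(P[...,0]<.8)&(abs(P[...,1])<.2)
m=ok&(z>.131)&(z<.16)
n_,lab,st,ce=cv2.connectedComponentsWithStats(m.astype(np.uint8))
for i in range(1,n_):
    if st[i,4]>30:
        s=P[lab==i];print(st[i],s.mean(0),np.percentile(s[:,2],[50,98]),cv2.minAreaRect((s[:,:2]*1000).astype(np.float32)))
E
```

```text
time: 1.1
position: [0.4418, 0.1224, 0.3211]
tcp_rot: [-180.0, -0.0, 105.8]
wrist_force: [1.1, 0.0, -1.1]
width: 1.001
grasp_force: 0.0
time: 1.43
position: [0.4799, 0.0352, 0.3206]
tcp_rot: [-179.9, 0.1, 105.6]
wrist_force: [0.2, 0.2, 0.3]
width: 1.0
grasp_force: 0.0
[0.4792978  0.03711469 0.32068621] [-1.79922373e+02 -3.69943935e-02  1.05724425e+02] [ 3.04452579e+00  7.06660674e+00  9.17222036e+01  1.92747236e-02
  8.12950444e+01 -1.26828553e+01] [-0.21715291  1.0366491   0.42759585]
[ 547   94   13  150 1323] [0.76731528 0.12110345 0.13776855] [0.13735005 0.14702707] ((764.0127563476562, 127.41561889648438), (3.876265525817871, 161.7606964111328), 27.031076431274414)
[ 283  150   27  106 1322] [0.49849377 0.01908301 0.14322186] [0.14456009 0.1471425 ] ((504.9345703125, 15.823421478271484), (28.04068374633789, 121.64213562011719), 15.440835952758789)
[324 273  33  29 739] [ 0.58681999 -0.06909444  0.13758346] [0.13802585 0.14000478] ((587.8974609375, -70.47342681884766), (37.680484771728516, 37.85007095336914), 74.33216857910156)
```

View pics/w0.png

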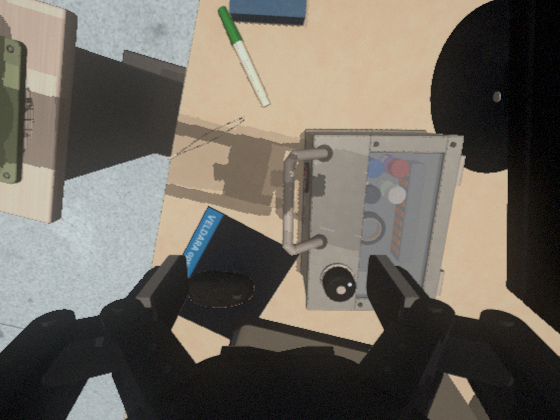

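The wrist view shows the bar vertical at columns 283–295, rows 155–248, and the knob at (341,283) with its dot at about (350,285). Next I fit the bar exactly and check how close the monitor comes to the lifting path.

```bash
python3 - <<'E'
from h import *
d=np.load('w0.npz');P=d['z'];z=P[...,2]
s=P[150:256,283:310].reshape(-1,3);s=s[(s[:,2]>.1425)&(s[:,2]<.15)]
L=cv2.fitLine(s[:,:2].astype(np.float32),cv2.DIST_HUBER,0,.01,.01).ravel();
v=L[:2]*np.sign(L[1]);print('bar',s.mean(0),v,'yaw',np.degrees(np.arctan2(-v[0],v[1])))
t=(s[:,:2]-L[2:])@v;print('ext',t.min(),t.max(),'mid',L[2:]+v*(t.min()+t.max())/2)
# lid rect
m=(abs(z-.111)<.004)&(P[...,0]>.45)&(P[...,0]<.8)&(abs(P[...,1])<.2)
n,l,st,_=cv2.connectedComponentsWithStats(m.astype(np.uint8));i=1+st[1:,4].argmax();q=P[l==i]
r=cv2.minAreaRect((q[:,:2]*1000).astype(np.float32));print('lid',r,np.median(q[:,2]))
c=np.load('c0.npz')
# top + side: high things around lift zone
for n in('tz','sz'):
    Q=c[n].reshape(-1,3);k=(Q[:,0]>.4)&(Q[:,0]<.85)&(Q[:,1]<.3)&(Q[:,1]>-.35)&(Q[:,2]>.16)
    Q=Q[k]
    D=np.linalg.norm(Q[:,:2]-[.58,.04],axis=1)
    for lo,hi in((.16,.25),(.25,.6)):
        f=(Q[:,2]>lo)&(Q[:,2]<hi)
        for w in (Q[:,1]>0),(Q[:,1]<=0):
            g=f&w
            if g.any():j=D[g].argmin();print(n,lo,Q[g][j],D[g][j])
E
```

```text
bar [0.49667399 0.01632605 0.14515739] [-0.26046324  0.9654838 ] yaw 15.09755
ext -0.058934538498789976 0.05259445152337524 mid [0.49749968 0.01326543]
lid ((620.6375122070312, 5.6492919921875), (178.44883728027344, 231.9465789794922), 15.158451080322266) 0.10982205479210583
tz 0.16 [0.75536693 0.13186632 0.24929294] 0.19797217217631133
tz 0.16 [ 0.82428275 -0.00120974  0.22812486] 0.24773434557184654
tz 0.25 [0.73829439 0.12570947 0.41626055] 0.18000896067843
tz 0.25 [ 0.80340385 -0.00122414  0.42020038] 0.2271755016122015
sz 0.16 [0.75744916 0.11691543 0.24262238] 0.19340162647046258
sz 0.16 [ 0.81883824 -0.00114258  0.24656572] 0.24235596973182325
sz 0.25 [0.73865243 0.11728233 0.41297832] 0.17647422610280755
sz 0.25 [ 0.801564   -0.00511043  0.41037747] 0.22610961162594606
```

```bash
python3 -m handwheel '{"dp":[[9,-11,-30],[18,-22,-60],[18,-22,-90],[18,-22,-120],[18,-22,-140],[18,-22,-160],[18,-22,-180],[18,-22,-190],[18,-22,-199],[18,-22,-199]],"twist":[[0,0,-0.5],[0,0,-0.5],[0,0,-0.5],[0,0,-0.5],[0,0,-0.5],[0,0,-0.5],[0,0,-0.5],[0,0,-0.5],[0,0,-0.5],[0,0,-0.5]],"gripper":[0.45,0.45,0.45,0.45,0.45,0.45,0.45,0.45,0.45,0.45]}' 30 && python3 -m handwheel '{"dp":[[0,0,0],[0,0,0],[0,0,0],[0,0,0],[0,0,0]],"twist":[[0,0,0],[0,0,0],[0,0,0],[0,0,0],[0,0,0]],"gripper":[0,0,0,0,0]}' 30
python3 - <<'E'
from h import *
a=cam('wrist','w1.png');o=monitor.get_obs();print(o['position'],o['tcp_rot'],o['wrist_force'],o['torque'],o['width'])
E
```

```text
time: 2.32
position: [0.4963, 0.0173, 0.1211]
tcp_rot: [-179.9, -0.1, 105.5]
wrist_force: [-0.8, -0.1, 0.8]
width: 0.448
grasp_force: 0.0
time: 2.73
position: [0.4973, 0.0165, 0.1234]
tcp_rot: [179.9, -0.0, 105.4]
wrist_force: [-2.3, -0.3, 5.7]
width: 0.128
grasp_force: 29.6
[0.49737044 0.01646876 0.1233919 ] [ 1.79935219e+02 -2.73549058e-04  1.05408014e+02] [-2.38294553  0.06916008  6.41927932] [ 0.04120513  0.51364729 -0.02199831] 0.13093375374938168
```

View pics/w1.png

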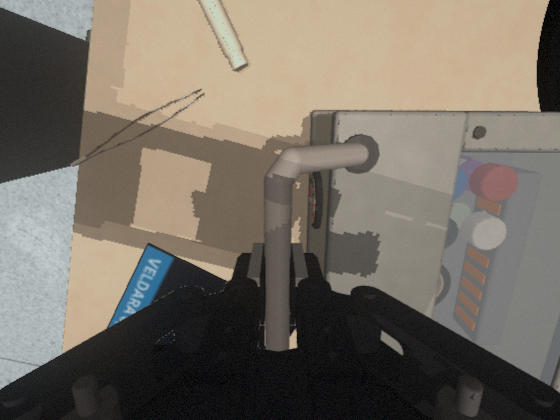

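The bar is gripped: it runs between the pads at about (280,300), with the opening at about 11 mm. Now a gentle tug.

```bash
python3 -m handwheel '{"dp":[[0,0,1],[0,0,2],[0,0,3],[0,0,4],[0,0,5],[0,0,6],[0,0,7],[0,0,8],[0,0,8],[0,0,8]],"twist":[[0,0,0],[0,0,0],[0,0,0],[0,0,0],[0,0,0],[0,0,0],[0,0,0],[0,0,0],[0,0,0],[0,0,0]],"gripper":[0,0,0,0,0,0,0,0,0,0]}' 30
```

```text
time: 3.62
position: [0.4986, 0.0168, 0.1306]
tcp_rot: [179.8, 0.0, 105.4]
wrist_force: [4.3, 2.4, -4.1]
width: 0.129
grasp_force: 29.3
```

```bash
python3 -m handwheel '{"dp":[[0,0,1],[0,0,2],[0,0,3],[0,0,4],[0,0,4]],"twist":[[0,0,0],[0,0,0],[0,0,0],[0,0,0],[0,0,0]],"gripper":[0,0,0,0,0]}' 30
python3 - <<'E'
from h import *
o=monitor.get_obs();print(o['position'],o['wrist_force'],o['torque'])
a=cam('wrist','w2.png')
P=cloud(a);z=P[...,2];q=P[180:200,350:440].reshape(-1,3)
A=np.c_[q[:,:2],np.ones(len(q))];c=np.linalg.lstsq(A,q[:,2],rcond=None)[0];print('lid slope deg',np.degrees(c[:2]),q.mean(0))
E
```

```text
time: 4.03
position: [0.4995, 0.017, 0.1348]
tcp_rot: [179.7, 0.0, 105.4]
wrist_force: [6.9, 3.6, -5.6]
width: 0.125
grasp_force: 29.3
[0.49949231 0.01700785 0.1347712 ] [ 6.93614448  3.64647531 -5.60094666] [ 0.57607243 -0.85623095 -0.02967557]
lid slope deg [-31.09489281  80.00061666] [0.55032346 0.06490299 0.11858296]
```

The lid came up freely. The handle rose 11 mm (about 0.056 rad, against 0.02 rad of play) at roughly 6 N, and the lid's own depth reading rose 8.6 mm. So the catch isn't holding, and the knob must not be turned. I'll lift along the arc.

```bash
python3 -m handwheel '{"dp":[[3,1,4],[5,1,9],[7,2,16],[9,2.5,23],[12,3,30],[14,4,37],[17,5,43],[20,5.5,50],[20,5.5,50]],"twist":[[0,0,0],[0,0,0],[0,0,0],[0,0,0],[0,0,0],[0,0,0],[0,0,0],[0,0,0],[0,0,0]],"gripper":[0,0,0,0,0,0,0,0,0]}' 40
```

```text
time: 4.83
position: [0.5175, 0.0219, 0.1859]
tcp_rot: [180.0, 0.0, 105.4]
wrist_force: [-2.8, -1.2, -0.4]
width: 0.12
grasp_force: 39.2
```

```bash
python3 -m handwheel '{"dp":[[3,1,6],[7,2,12.5],[11,3,18.5],[15,4,24.5],[19,5,30.5],[23.5,6,36],[28,7.5,41.5],[32.5,9,46.5],[38,10,51.5],[43,11.5,56.5],[43,11.5,56.5]],"twist":[[0,0,0],[0,0,0],[0,0,0],[0,0,0],[0,0,0],[0,0,0],[0,0,0],[0,0,0],[0,0,0],[0,0,0],[0,0,0]],"gripper":[0,0,0,0,0,0,0,0,0,0,0]}' 40
```

```text
time: 5.75
position: [0.5593, 0.0333, 0.2434]
tcp_rot: [-179.9, 0.0, 105.4]
wrist_force: [-10.2, -3.4, 6.5]
width: 0.123
grasp_force: 39.3
```

```bash
python3 -m handwheel '{"dp":[[1,0.5,5],[4,1,8],[8.5,2.5,11.5],[14,4,16],[20,5.5,20],[26,7,24],[31.5,8.5,27.5],[38,10,31],[44,12,34.5],[44,12,34.5]],"twist":[[0,0,0],[0,0,0],[0,0,0],[0,0,0],[0,0,0],[0,0,0],[0,0,0],[0,0,0],[0,0,0],[0,0,0]],"gripper":[0,0,0,0,0,0,0,0,0,0]}' 40
```

```text
time: 6.58
position: [0.6061, 0.0459, 0.2775]
tcp_rot: [179.8, 0.0, 105.4]
wrist_force: [-4.0, -2.0, 5.1]
width: 0.122
grasp_force: 39.9
```

```bash
python3 -m handwheel '{"dp":[[6,1.5,4],[12,3,7],[18,5,10],[24.5,6.5,12],[31,8,14],[36,10,15],[36,10,15],[36,10,15]],"twist":[[0,0,0],[0,0,0],[0,0,0],[0,0,0],[0,0,0],[0,0,0],[0,0,0],[0,0,0]],"gripper":[0,0,0,0,0,0,0,0]}' 40
python3 - <<'E'
from h import *
a=cam('side','s1.png');b=cam('top','t1.png');o=monitor.get_obs()
dx=(o['position'][:2]-[.497,.0155])@[.965,.261]*1000;dz=o['position'][2]*1000-122
print(o['position'],o['wrist_force'],'dh,dz',dx,dz,'theta',np.degrees(np.arctan2(36+dz,204-dx)-np.arctan2(36,204)))
cv2.imwrite('pics/st.png',cv2.resize(np.vstack([a['pixels'][100:300,130:410],b['pixels'][100:300,130:410]])[:,:,::-1],(420*1,600)))
E
```

```text
time: 7.25
position: [0.6416, 0.0555, 0.2917]
tcp_rot: [179.8, 0.1, 105.4]
wrist_force: [-2.9, -1.1, 5.6]
width: 0.12
grasp_force: 40.6
[0.64138932 0.05538844 0.29167371] [-3.0666151  -1.87467341  4.63969535] dh,dz 149.74657675233487 169.67370888640846 theta 65.21491544167138
```

View pics/st.png

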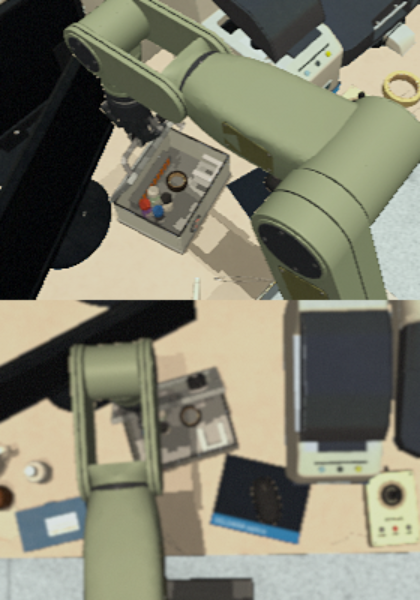

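The picture shows the lid standing open at about 65° in the gripper at (130,140), with the vials exposed and the bystanders in place. The pose is steady and the forces are small, so I'm handing in.

```bash
python3 -c "
from station import env
print(env.close_job())"
```

```text
the job is handed in; nothing more can be done
None
```

The gentle tug showed the catch was not holding, so I left the knob alone; the lid is now open to about 65° (estimated from the arm's position), still held by the handle, and nothing else on the bench was moved.

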